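Load the sample rack into the rack reader

TASK

Load the sample-tube rack into the rack reader, tube end first: stand it on the worktop in the flared mouth of the guide rails, then slide it along the worktop so that the rails centre it, until it is fully home against the end stop. Feel for the stop, press it there with a steady push of about 10 N for about half a second (25 N between rack and reader would damage it), then let go and leave it home. Keep the rack upright with its tubes in it, and do not disturb the small bottle beside it.

Things in the scene. Friction and masses are not known exactly. Their poses are not given: they have to be found in the camera images.
- reader: Rack reader fixed to the worktop. Origin on the worktop on the nominal lane axis, x along the lane in the direction of insertion, z up. White housing 62 deep, 150 wide, 96 high at x = 100 to 162 mm; in front of it two rigid aluminium guide rails, 30 mm high, 8 mm thick. The lane's floor is the worktop itself.
- mouth (a point): Nominal middle of the flared mouth of the rails, on the worktop, 110 mm before the reader's origin (same axes); here the rails are 102 mm apart inside, 125 mm over their round ends. NOT MEASURED: the rail pair as a whole is clamped anywhere up to 7 mm to either side (along y) of this nominal axis.
- throat (a point): Nominal point on the worktop, 30 mm before the reader's origin, where the flare ends: from here to the housing the rails are straight, parallel and 53 mm apart inside. It shares the unmeasured sideways offset of up to 7 mm.
- stop_nominal (a point): Mid-setting of the end stop's face, 77 mm past the reader's origin, 30 mm above the worktop. The stop is a rigid block between the rails with a dark rubber buffer as its face, 30 mm wide, 10 to 50 mm above the worktop, which gives about 1 mm per 6 N. NOT MEASURED: its face is set anywhere up to 15 mm before or beyond this point along the lane.
- pin (a joint): Light sprung steel presence pin, 8 mm thick, in the middle of the end stop, 26 mm above the worktop. 0 = it stands 6 mm out of the stop's face; 0.006 = pushed flush with the stop's rubber face (rack against the stop); it does not tell how hard the rack is pressed. Its spring gives only 0.24 N when flush.
- rack_mid (a point): Centre of the white tube rack, 49 (x) by 178 (y) by 76 mm high, 38 mm above its underside; y runs along it toward the tube end, z up. Solid end walls up to 69 mm; top plate 69 to 76 mm above the underside; long sides open below that, so grip across the width at the top plate. About 0.2 kg; slides with 1 to 3 N.
- rack_front (a point): Middle of the lower edge of the rack's tube end (the end that goes in first), 89 mm from the rack's centre along its y.
- tube1_cap (a point): Cap of a sample tube (13 mm body, 16 mm cap, 96 mm long) standing in the rack; the point is 85 mm above the tube's foot, about 87 mm above the rack's underside, 53 mm from the rack's centre toward the front end.
- tube2_cap (a point): The same for the second tube, beside the first.
- tube3_cap (a point): The same for the third tube, 75 mm from the rack's centre toward the front end.
- bottle_mid (a point): Small loose bottle with a screw cap, 45 mm thick and 80 mm high, beside the rack; the point is its centre, half-way up. Leave it alone.

How it is judged:
By the outcome, as a careful person would: the job done as asked, in the order asked, and still so for the second after the job is handed in, with the robot touching nothing.
It also fails if it takes over 64 s, if anything falls off the work surface, if the arm or the gripper's body presses on something with over 40 N, if the wrist force passes 120 N, or if a joint passes its speed limit or range.

ROBOT

A 6-joint arm with a two-finger parallel gripper is mounted at the origin on a cart in front of the work surface, level with it; the furniture and walls round the work are solid. World frame = base frame: x ahead of the robot, y to its left, z up, the work surface at z = 0. Lengths are in m, angles in rad, forces in N, time in s.
With the tool pointing down it reaches from about 0.35 to 0.875 m from the base axis. Payload 15.5 kg.
Tool frame: the origin (TCP) lies at the very end of the fingers, on their centre line; the grasp point (between the pads) lies 19 mm behind it; z points along the fingers, x is the direction in which the jaws open and shut, and the axes are right-handed (so a half turn about z gives the same grasp; the last joint's range is limited). The gripper opens to 85 mm and grips with 20 to 120 N. Pads are 22 mm wide; open, the fingers measure 114 mm over their backs; the gripper's body (76 mm by 85 mm) begins 54 mm behind the grasp point. The pads swing forward as they close: fully open they stand 13 mm farther back than shut.
Start: joints at [1.24, 0.494, 1.345, -0, 1.302, -0.096], TCP at [0.145, 0.608, 0.231] pointing down, gripper open.
Joint ranges: [-2.91, 2.91], [-0.82, 2.16], [0.22, 2.67], [-1.22, 4.37], [0.12, 2.79], [-3.08, 3.08]. Speed limits (rad/s): [1.89, 1.89, 2.57, 3.01, 3.01, 3.01].

INTERFACE

Orientations are given as a unit quaternion [x, y, z, w].
In Python, from rig import env gives the robot as it stands. The module is installed in compiled form; this text tells all that it offers.
- The arm moves only by the shell command python3 -m pendant 'ROWS' [FORCE]. ROWS is JSON, one flat list of numbers, 5 for each row, row after row: the opening, from -1 (shut) to 1 (fully open), so that 0 is half open, then the shift along the tool's x, y, z in mm, then the turn about the tool's z in degrees. A call has 1 to 20 rows; each row is the pose to reach, as a shift and turn from the pose measured when the call began, along the tool's axes at that moment; what a row does not reach only later rows make up. A row lasts 1/8 s, in which the tool goes at most 62.5 mm and 10.7 degrees, less where a joint would pass 70% of its speed; a pose out of reach is approached as far as the arm can. A call with a gripper value outside its range is refused whole. The fingers move at their own pace and stop on an object; FORCE is the grip in N (left out, the last holds). Time passes only in rows, so rows that repeat a pose let the fingers close. It gives the time, the measured TCP pose, the force and the opening at its end, in the units of the state.
- env.sense(): the state, without advancing time (a new reading comes with each control period).
- env.grab_frame(name): name is "side" or "top" or "wrist"; returns (picture, depth): 480x640x3 uint8, red, green, blue; 480x640 float32, m along the optical axis (not along the pixel's ray), 0 where there is no reading.
- env.camera_model(name): a dict with "camera_matrix" (3x3 intrinsics, pixels), "world_to_cam" (4x4, takes a point from world to camera coordinates). Camera axes: x right, y up, looking along -z (the intrinsics and any distortion apply to the point x, -y, -z); pixel columns grow to the right and rows downward; lengths in m; the calibration is good to about 2 mm. A picture is of the moment at which its call begins: read the wrist's pose just before it. camera_model takes no time and is no camera call; for the wrist camera it gives the pose at the moment of the call.
- env.hand_in(): hands the job in, once; it reports no verdict.
Trained networks look in the newest picture that a camera, given by its name, has taken for a name from the list of things; names that differ only in an ending like _2 or _b are one class to them, and where a whole thing is asked for, a point or a joint stands for the part that bears it (a point fixed in the world has none). Each returns a list of dicts, best first, with "confidence" (0 to 1); they miss things now and then, are a little off and sometimes report something else, mostly with a low value. They report only what shows in the picture. A call takes as long as a camera call.
- env.look_for(camera, thing): "at" ([row, column] in pixels, amid what is visible of it).
- env.masks_of(camera, thing): "region" (480x640 bool, what is visible of it) and "at" ([row, column] in pixels, amid what is visible of it).
The state is a dict: "time": time; "qpos": joint angles; "joint_vel": joint speeds; "joint_efforts": joint torques, N m; "ee_pos": TCP position; "eef_rot": TCP orientation; "contact_force": force on the tool from outside, world axes, zero at the start; "ft_torque": the same for the moment, N m; "grip_width": opening from 0.0 (shut) to 1.0 (fully open).
Only numpy, scipy, OpenCV 4.12 (cv2) and the standard library are available. Lean on these libraries where they do the work, as an engineer would, in place of code of your own. Each camera call takes 0.05 s, during which the arm holds its last target.

## Working session

There is one attempt and no reset: what is moved stays moved. The work goes in short steps, Python scripts to look and compute and a shell command to move; the robot and the scene stay as the last step left them, time stands still between calls to the robot, and variables do not carry over. Pictures are saved under pics/ and viewed, and the job is handed in when it is done.

```bash
mkdir -p pics; cat > h.py <<'E'
import numpy as np, cv2
from rig import env
def snap(n,tag):
    im,d=env.grab_frame(n); m=env.camera_model(n)
    cv2.imwrite(f'pics/{n}_{tag}.png',cv2.cvtColor(im,cv2.COLOR_RGB2BGR)); np.savez(f'pics/{n}_{tag}.npz',im=im,d=d,K=m['camera_matrix'],T=m['world_to_cam'])
    return im,d,m
def w(m,r,c,z):
    K=np.array(m['camera_matrix']);T=np.array(m['world_to_cam'])
    x=(c-K[0,2])/K[0,0]*z; y=(r-K[1,2])/K[1,1]*z
    return (np.linalg.inv(T)@np.array([x,-y,-z,1]))[:3]
def cloud(d,m):
    K=np.array(m['camera_matrix']);T=np.array(m['world_to_cam'])
    r,c=np.mgrid[:480,:640]; z=d
    P=np.stack([(c-K[0,2])/K[0,0]*z,-(r-K[1,2])/K[1,1]*z,-z,np.ones_like(z)],-1)
    return (P@np.linalg.inv(T).T)[...,:3]
E
python3 - <<'E'
from h import *
np.set_printoptions(precision=4,suppress=True)
print(env.sense())
for n in ('top','side','wrist'):
    im,d,m=snap(n,'a'); print(n,m.keys(),np.array(m['camera_matrix']),np.linalg.inv(m['world_to_cam']))
    C=cloud(d,m)
    for t in ['reader','pin','rack_mid','rack_front','tube1_cap','bottle_mid']:
        for o in env.look_for(n,t)[:4]:
            r,c=map(int,o['at']); print(t,round(o['confidence'],2),r,c,C[r,c])
E
```

```text
{'time': 0.0, 'qpos': array([ 1.2405,  0.4942,  1.3461, -0.    ,  1.3025, -0.0955]), 'joint_vel': array([-0.0007,  0.0002,  0.0006,  0.0001,  0.0004, -0.0011]), 'joint_efforts': array([  0.0014, -88.2153, -38.3874,  -0.0003,   0.01  ,  -0.0001]), 'ee_pos': array([0.1453, 0.6075, 0.2307]), 'eef_rot': array([ 0.7851,  0.6194, -0.0005,  0.0003]), 'contact_force': array([-0.5454, -0.1191, -0.644 ]), 'ft_torque': array([-0.0285, -0.0789, -0.0079]), 'grip_width': 0.9990640466487561}
top dict_keys(['camera_matrix', 'world_to_cam']) [[457.3109   0.     322.4929]
 [  0.     457.3109 238.8985]
 [  0.       0.       1.    ]] [[ 0.0214  0.9901 -0.1388  0.4876]
 [-0.9996  0.0236  0.014  -0.0965]
 [ 0.0171  0.1384  0.9902  0.9397]
 [ 0.      0.      0.      1.    ]]
reader 0.73 288 183 [0.5093 0.1448 0.0945]
rack_mid 0.88 305 426 [ 0.4881 -0.306   0.0744]
rack_front 0.58 306 426 [ 0.4862 -0.3062  0.0731]
rack_front 0.5 292 400 [ 0.5108 -0.2534  0.0937]
tube1_cap 0.72 193 406 [ 0.7032 -0.2694  0.073 ]
tube1_cap 0.44 291 397 [ 0.5125 -0.2478  0.0942]
bottle_mid 0.63 195 406 [ 0.7016 -0.2713  0.0632]
[... 151 characters left out ...]
  0.2098 -0.54    0.1406]
 [-0.5792  0.2817 -0.7649 -0.7364]
 [-0.0083  0.9363  0.3512  0.4031]
 [ 0.      0.      0.      1.    ]]
reader 0.65 249 225 [0.5025 0.1173 0.0448]
reader 0.63 323 318 [ 0.4897 -0.2276  0.0424]
rack_mid 0.61 359 356 [ 0.4492 -0.3641  0.0728]
rack_front 0.55 364 356 [ 0.5071 -0.2945  0.0027]
tube1_cap 0.51 304 341 [ 0.5076 -0.2588  0.0812]
bottle_mid 0.64 300 446 [ 0.694  -0.2886  0.0422]
wrist dict_keys(['camera_matrix', 'world_to_cam']) [[384.3843   0.     319.9765]
 [  0.     384.3843 239.7883]
 [  0.       0.       1.    ]] [[ 0.2335 -0.9323 -0.2761  0.0742]
 [ 0.9724  0.2237  0.0666  0.6244]
 [-0.0003 -0.2841  0.9588  0.3726]
 [ 0.      0.      0.      1.    ]]
```

View pics/top_a.png

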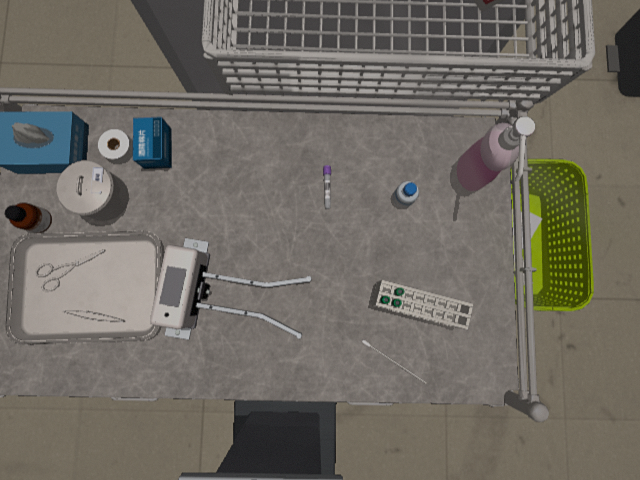

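View pics/side_a.png

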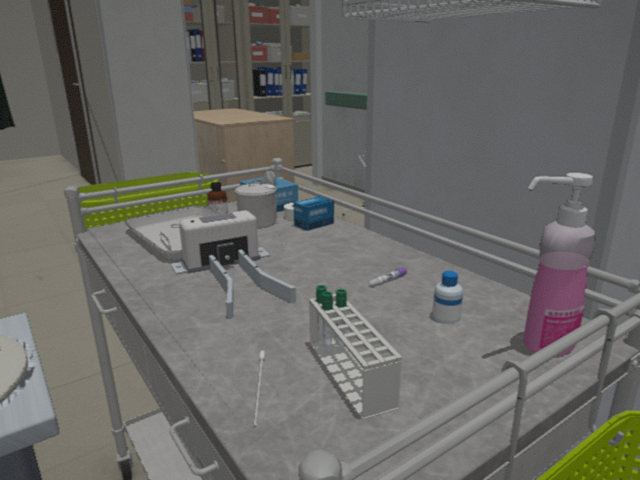

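The top view shows the reader at (183,288), with its rail mouth opening right at about (305,307). The rack is at (425,305) with its tubes (green caps, ~395,298) already facing the mouth, and the bottle is at (406,193). A loose tube and a swab lie nearby, clear of the lane. Next I measure the geometry.

```bash
python3 - <<'E'
from h import *
np.set_printoptions(precision=4,suppress=True)
def ld(n):
    f=np.load(f'pics/{n}_a.npz'); return f['im'],f['d'],{'camera_matrix':f['K'],'world_to_cam':f['T']}
im,d,m=ld('top');C=cloud(d,m)
def rect(mask,name):
    p=C[mask][:,:2].astype(np.float32)
    (c,s,a)=cv2.minAreaRect(p*1000); print(name,len(p),c,s,a,'z',np.median(C[mask][:,2])); print(cv2.boxPoints((c,s,a)))
rr,cc=np.mgrid[:480,:640]
z=C[...,2]
# table height
print('table',np.median(z[340:380,300:350]))
R=(cc>365)&(cc<480)&(rr>275)&(rr<335)
rect(R&(z>.06)&(z<.083),'racktop')
H=(cc>150)&(cc<205)&(rr>240)&(rr<335)
rect(H&(z>.085)&(z<.105),'housing')
L=(cc>205)&(cc<320)&(rr>265)&(rr<345)&(z>.02)&(z<.04)
n,lab=cv2.connectedComponents(L.astype(np.uint8))
for i in range(1,n):
    q=lab==i
    if q.sum()<30: continue
    print('rail',i,q.sum(),np.median(z[q]))
    for c in range(205,320,8):
        k=q[:,c]
        if k.any(): print(c,C[k.nonzero()[0],c].mean(0), k.sum())
for r,c in [(d_) for d_ in [(193,406),(187,327)]]: print(C[r,c])
big=cv2.resize(cv2.cvtColor(im[230:350,140:330],cv2.COLOR_RGB2BGR),None,fx=4,fy=4,interpolation=cv2.INTER_CUBIC);cv2.imwrite('pics/z1.png',big)
big=cv2.resize(cv2.cvtColor(im[260:350,350:490],cv2.COLOR_RGB2BGR),None,fx=5,fy=5,interpolation=cv2.INTER_CUBIC);cv2.imwrite('pics/z2.png',big)
E
```

```text
table -0.0011218671010147507
racktop 1516 (490.27630615234375, -302.3974304199219) (178.7340545654297, 49.305564880371094) 76.42432403564453 z 0.07449520908372614
[[ 445.3352 -383.4809]
 [ 493.2632 -395.0544]
 [ 535.2174 -221.314 ]
 [ 487.2894 -209.7405]]
housing 2739 (513.2681884765625, 163.36566162109375) (62.848777770996094, 150.03994750976562) 82.17428588867188 z 0.09470388675649977
[[434.6682 142.4487]
 [583.3107 122.0192]
 [591.8682 184.2827]
 [443.2256 204.7121]]
rail 1 451 0.02935858582483797
213 [0.5369 0.1058 0.0295] 4
221 [0.5352 0.0897 0.0307] 4
229 [0.5337 0.0743 0.0285] 4
237 [0.53   0.058  0.0301] 4
245 [0.5284 0.0422 0.0299] 4
253 [0.5259 0.0266 0.0278] 5
261 [0.5232 0.0105 0.029 ] 4
269 [ 0.5236 -0.0053  0.0286] 4
277 [ 0.5258 -0.0212  0.031 ] 4
285 [ 0.5282 -0.0368  0.0292] 4
293 [ 0.5305 -0.0527  0.0309] 4
301 [ 0.5328 -0.0685  0.0305] 4
309 [ 0.5362 -0.0842  0.0285] 5
rail 2 34 0.02789130274319057
rail 3 448 0.029068122606467184
213 [0.4762 0.1026 0.0291] 4
221 [0.4736 0.087  0.0285] 5
229 [0.4711 0.0712 0.0284] 4
237 [0.4685 0.0555 0.028 ] 5
245 [0.4669 0.0398 0.0276] 5
253 [0.4643 0.0238 0.029 ] 4
261 [0.4618 0.0079 0.0299] 5
269 [ 0.4543 -0.0078  0.0275] 5
277 [ 0.4469 -0.0238  0.0286] 5
285 [ 0.4395 -0.0397  0.028 ] 5
293 [ 0.4322 -0.0555  0.0279] 5
301 [ 0.4248 -0.0714  0.0287] 3
[ 0.7032 -0.2694  0.073 ]
[ 0.7269 -0.1166  0.0119]
```

```bash
python3 - <<'E'
from h import *
im=cv2.imread('pics/side_a.png')
cv2.imwrite('pics/z3.png',cv2.resize(im[200:350,150:310],None,fx=4,fy=4,interpolation=cv2.INTER_CUBIC))
E
```

```text
(no output)
```

View pics/z1.png

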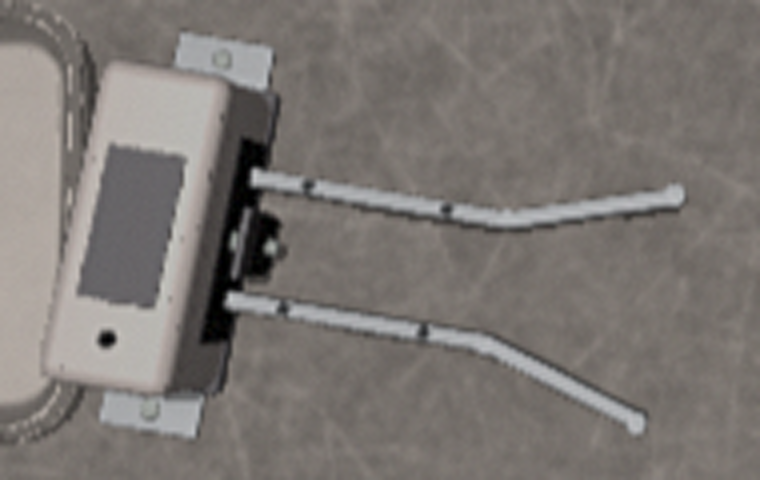

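View pics/z2.png

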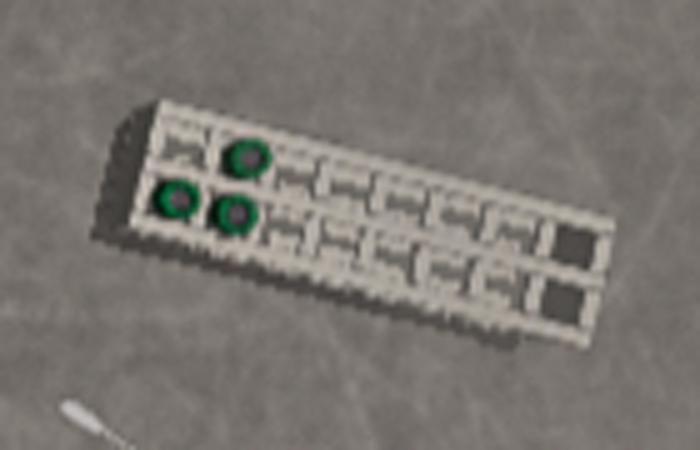

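View pics/z3.png

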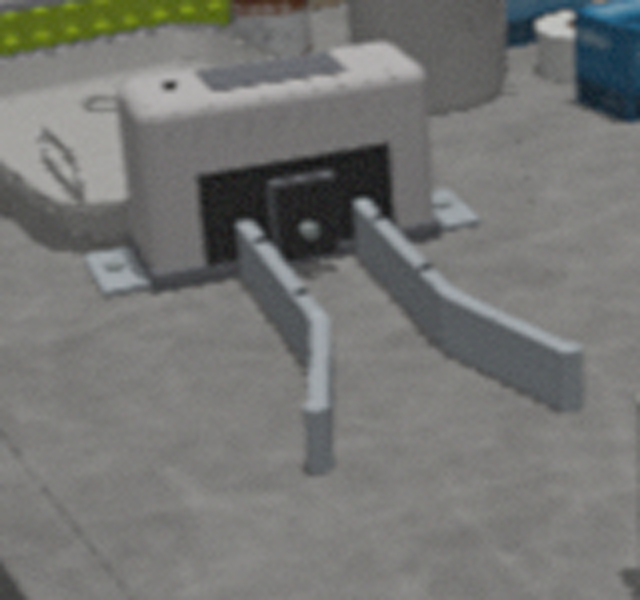

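Rail midpoints put the lane axis at about 8.2° from +y, offset about +1.8 mm toward +x. The rack is at (490,-302) mm, yawed 13.6°. I move above the rack with the jaws across its width.

```bash
python3 -m pendant '[1,-33,50,0,0, 1,-67,100,0,0, 1,-100,150,0,10, 1,-133,200,0,20, 1,-167,250,0,30, 1,-200,300,0,40, 1,-233,349,0,50, 1,-290,369,0,60, 1,-347,389,0,70, 1,-403,408,0,80, 1,-460,428,0,90, 1,-517,448,0,90, 1,-573,468,0,90, 1,-630,488,0,90, 1,-687,508,0,90, 1,-743,527,0,90, 1,-799,547,0,90, 1,-799,547,0,90, 1,-799,547,0,90, 1,-799,547,0,90]' 30
python3 - <<'E'
from h import *
np.set_printoptions(precision=4,suppress=True)
s=env.sense();print(s)
im,d,m=snap('wrist','b');C=cloud(d,m);z=C[...,2]
k=(z>.06)&(z<.083)&(abs(C[...,0]-.49)<.09)&(abs(C[...,1]+.3)<.12)
print(k.sum(),cv2.minAreaRect(C[k][:,:2].astype(np.float32)*1000), np.median(z[k]))
E
```

```text
time: 3.55
ee_pos: [0.4915, -0.2954, 0.2314]
eef_rot: [0.993, -0.117, -0.0, -0.0]
contact_force: [-1.0, -0.1, 0.4]
grip_width: 0.997
{'time': 3.55, 'qpos': array([-0.6454,  0.421 ,  1.4753,  0.0002,  1.2456, -0.4117]), 'joint_vel': array([ 0.0029, -0.0027, -0.0004, -0.0009,  0.0006, -0.001 ]), 'joint_efforts': array([ -1.0485, -79.2169, -37.1235,  -0.0349,  -0.0165,   0.0067]), 'ee_pos': array([ 0.4915, -0.2954,  0.2314]), 'eef_rot': array([ 0.9932, -0.1166, -0.0001, -0.0001]), 'contact_force': array([-0.9672, -0.0928,  0.3681]), 'ft_torque': array([-0.0107, -0.0191,  0.0156]), 'grip_width': 0.9966830161487973}
7895 ((488.0615539550781, -302.57269287109375), (177.642333984375, 49.37317657470703), 76.53353881835938) 0.074240118640796
```

View pics/wrist_b.png

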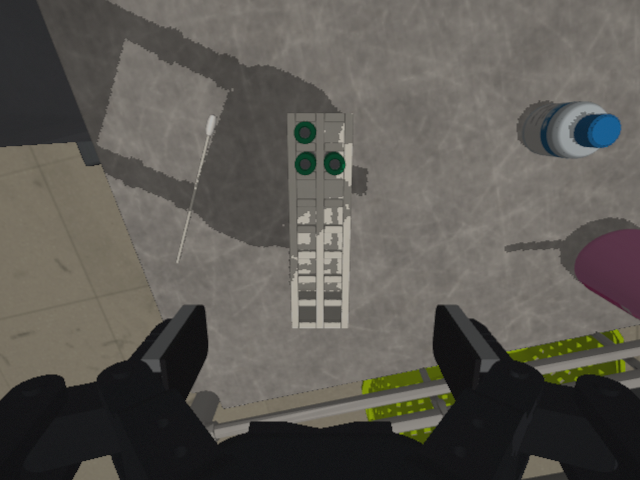

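The rack is squarely between the jaws in the wrist view (columns 290–350, caps at 305,132 / 305,163 / 334,163). I descend and grip.

```bash
python3 -m pendant '[1,-1,0,45,0, 1,-1,0,90,0, 1,-1,0,135,0, 1,-1,0,165,0, 1,-1,0,183,0, 1,-1,0,183,0, 1,-1,0,183,0, 0,-1,0,183,0, -1,-1,0,183,0, -1,-1,0,183,0, -1,-1,0,183,0, -1,-1,0,183,0, -1,-1,0,183,0]' 30
python3 - <<'E'
from h import *
np.set_printoptions(precision=4,suppress=True)
print(env.sense());snap('side','c')
im,d,m=snap('wrist','c')
E
```

```text
time: 5.22
ee_pos: [0.4909, -0.2953, 0.0491]
eef_rot: [0.993, -0.117, 0.0, 0.0]
contact_force: [0.6, 0.8, 7.2]
grip_width: 0.566
{'time': 5.225, 'qpos': array([-0.6459,  0.6552,  1.6514,  0.0003,  0.834 , -0.4124]), 'joint_vel': array([ 0.0001,  0.0017,  0.0004,  0.0012, -0.0008, -0.0012]), 'joint_efforts': array([ -0.7439, -83.1431, -22.2789,  -0.2218,  -0.3959,  -0.0032]), 'ee_pos': array([ 0.4909, -0.2953,  0.0491]), 'eef_rot': array([ 0.9932, -0.1166,  0.0005,  0.0002]), 'contact_force': array([0.6228, 0.7971, 7.2196]), 'ft_torque': array([ 0.2531,  0.2037, -0.014 ]), 'grip_width': 0.5658469216868312}
```

View pics/side_c.png

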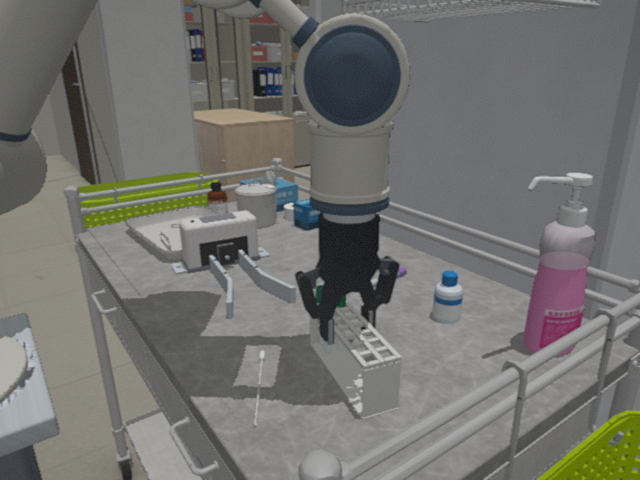

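View pics/wrist_c.png

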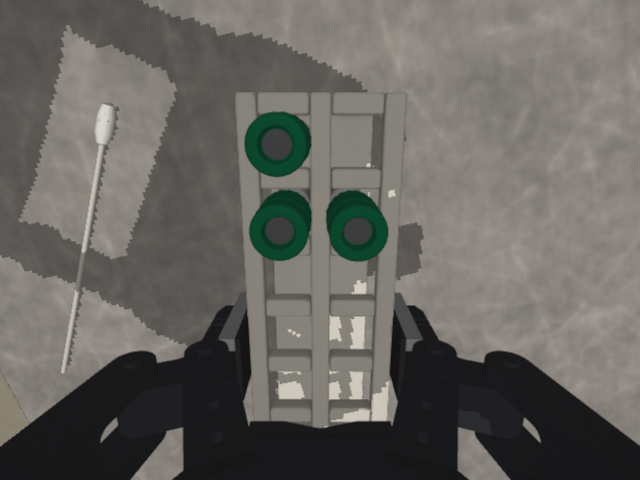

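The rack is gripped at 48 mm and the tubes are upright. I lift it about 15 mm, carry it to the mouth and rotate it to the lane heading. I'll look before lowering.

```bash
python3 -m pendant '[-1,0,0,-5,0, -1,0,0,-10,0, -1,0,0,-15,0, -1,-5,-13,-15,-0.5, -1,-14,-36,-15,-1.5, -1,-23,-60,-15,-2.5, -1,-32,-84,-15,-3.5, -1,-41,-108,-15,-4.5, -1,-49,-130,-15,-5.2, -1,-55,-145,-15,-5.2, -1,-55,-145,-15,-5.2, -1,-55,-145,-15,-5.2]' 30
python3 - <<'E'
from h import *
np.set_printoptions(precision=4,suppress=True)
print(env.sense());snap('side','d');snap('top','d')
im,d,m=snap('wrist','d');C=cloud(d,m);z=C[...,2]
for r in (30,60,90,120,150,180,210,240):
    k=np.where((z[r]>.024)&(z[r]<.036))[0]
    print(r,[(c,C[r,c]) for c in k[[0,-1]]] if len(k) else '')
E
```

```text
time: 6.82
ee_pos: [0.4713, -0.1418, 0.0641]
eef_rot: [0.997, -0.071, 0.001, 0.0]
contact_force: [-0.8, -0.0, -2.1]
grip_width: 0.565
{'time': 6.825, 'qpos': array([-0.4136,  0.558 ,  1.8439, -0.0002,  0.738 , -0.2706]), 'joint_vel': array([-0.01  ,  0.0026, -0.006 ,  0.    ,  0.0001,  0.0004]), 'joint_efforts': array([  1.1753, -76.4664, -19.3192,   0.0444,   0.0406,   0.0488]), 'ee_pos': array([ 0.4713, -0.1418,  0.0641]), 'eef_rot': array([ 0.9975, -0.0713,  0.0007,  0.0003]), 'contact_force': array([-0.7812, -0.025 , -2.0515]), 'ft_torque': array([-0.0388,  0.0178,  0.0366]), 'grip_width': 0.5652261662608463}
30 [(np.int64(204), array([ 0.4387, -0.0264,  0.0284])), (np.int64(427), array([ 0.5296, -0.0399,  0.0296]))]
60 [(np.int64(198), array([ 0.4335, -0.0371,  0.0279])), (np.int64(434), array([ 0.5323, -0.0514,  0.0278]))]
90 [(np.int64(192), array([ 0.4283, -0.0483,  0.0285])), (np.int64(440), array([ 0.5338, -0.0637,  0.0287]))]
120 [(np.int64(186), array([ 0.423 , -0.06  ,  0.0292])), (np.int64(446), array([ 0.5359, -0.0764,  0.0283]))]
150 
180 
210 
240
```

View pics/wrist_d.png

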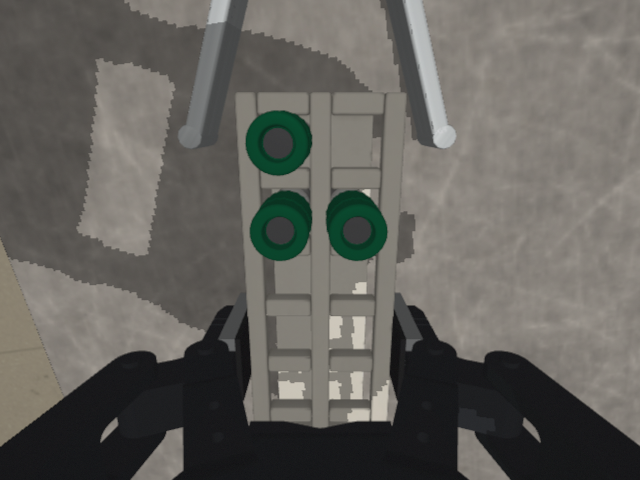

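View pics/side_d.png

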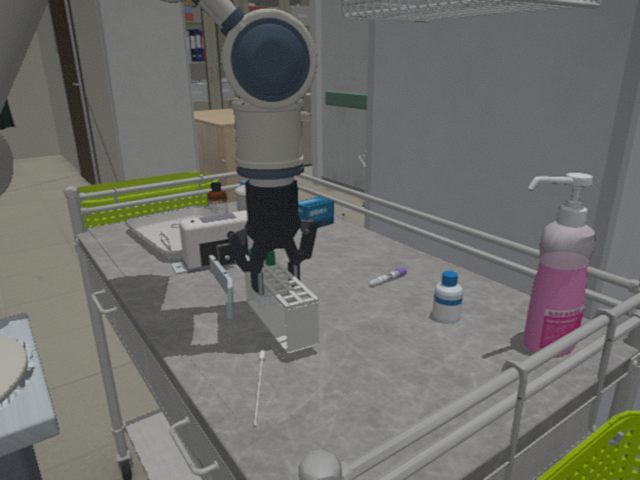

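The wrist view shows the rail ends at columns 190 and 445 around a lane centre near 316. The rack axis is near 321, so it sits about 2 mm too far to +x. I correct that and lower.

```bash
python3 -m pendant '[-1,-2,0,3,0, -1,-2,0,7,0, -1,-2,0,11,0, -1,-2,0,13,0, -1,-2,0,14,0, -1,-2,0,14.5,0, -1,-2,0,14.5,0, -1,-2,0,14.5,0]' 30
python3 - <<'E'
from h import *
np.set_printoptions(precision=4,suppress=True)
s=env.sense();print(s['ee_pos'],s['contact_force'],s['ft_torque'],s['eef_rot'])
snap('side','e')
E
```

```text
time: 7.98
ee_pos: [0.4693, -0.1418, 0.0496]
eef_rot: [0.997, -0.072, 0.001, 0.0]
contact_force: [0.5, -0.1, -2.0]
grip_width: 0.567
[ 0.4693 -0.1418  0.0496] [ 0.4961 -0.083  -1.9594] [-0.0157 -0.0285  0.0268] [ 0.9974 -0.0717  0.0007  0.0003]
```

View pics/side_e.png

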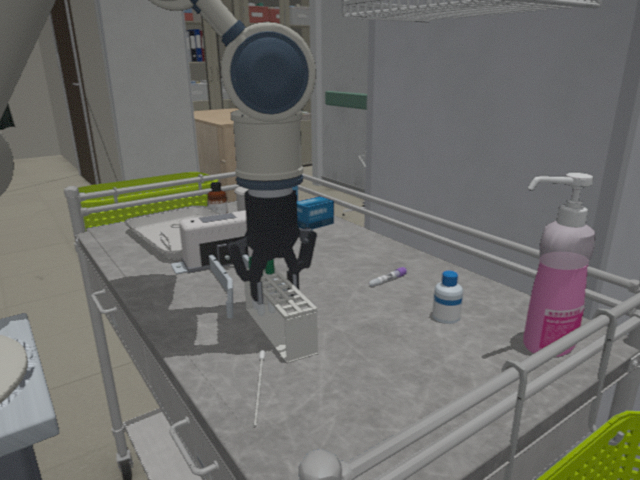

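Still carrying about 2 N of weight, so I lower a little more.

```bash
python3 -m pendant '[-1,0,0,0.5,0, -1,0,0,0.5,0]' 30; python3 -m pendant '[-1,0,0,0.5,0, -1,0,0,0.5,0]' 30
```

```text
time: 8.28
ee_pos: [0.4693, -0.1419, 0.0492]
eef_rot: [0.997, -0.072, 0.001, 0.0]
contact_force: [0.1, 0.5, 1.8]
grip_width: 0.569
time: 8.52
ee_pos: [0.4695, -0.1419, 0.0491]
eef_rot: [0.997, -0.072, 0.001, 0.0]
contact_force: [-2.0, 1.3, 10.8]
grip_width: 0.565
```

```bash
python3 -m pendant '[-1,0,0,-0.3,0, -1,0,0,-0.3,0]' 20
```

```text
time: 8.78
ee_pos: [0.4695, -0.1419, 0.0494]
eef_rot: [0.997, -0.072, 0.001, 0.0]
contact_force: [0.6, 0.2, -3.0]
grip_width: 0.567
```

```bash
python3 -m pendant '[-1,0,0,0.2,0, -1,0,-5,0.2,0, -1,0,-12,0.2,0, -1,0,-19,0.2,0, -1,0,-26,0.2,0, -1,0,-33,0.2,0, -1,0,-40,0.2,0, -1,0,-46,0.2,0, -1,0,-52,0.2,0, -1,0,-55,0.2,0, -1,0,-55,0.2,0]' 20
python3 - <<'E'
from h import *
np.set_printoptions(precision=4,suppress=True)
s=env.sense();print(s['ee_pos'],s['contact_force'],s['ft_torque'],s['eef_rot'])
snap('side','f');snap('top','f')
im,d,m=snap('wrist','f');C=cloud(d,m);z=C[...,2]
for r in (5,30,60,90,120,150,180,210,240):
    k=np.where((z[r]>.024)&(z[r]<.036))[0]
    print(r,[(c,C[r,c]) for c in k[[0,-1]]] if len(k) else '')
E
```

```text
time: 10.15
ee_pos: [0.4775, -0.0869, 0.0492]
eef_rot: [0.997, -0.072, 0.001, 0.0]
contact_force: [0.6, 0.7, 5.8]
grip_width: 0.566
[ 0.4775 -0.0869  0.0492] [0.6234 0.7271 5.8316] [ 0.2368 -0.038   0.126 ] [ 0.9974 -0.0716  0.0011  0.0003]
5 [(np.int64(228), array([0.4593, 0.032 , 0.0284])), (np.int64(412), array([0.527 , 0.022 , 0.0289]))]
30 [(np.int64(230), array([0.4584, 0.0235, 0.029 ])), (np.int64(410), array([0.5259, 0.014 , 0.0279]))]
60 [(np.int64(232), array([0.457 , 0.0132, 0.0294])), (np.int64(408), array([0.5241, 0.0036, 0.0285]))]
90 [(np.int64(228), array([0.4534, 0.0028, 0.0301])), (np.int64(412), array([ 0.525 , -0.0074,  0.0277]))]
120 [(np.int64(221), array([ 0.4479, -0.0077,  0.0284])), (np.int64(419), array([ 0.5268, -0.0191,  0.0285]))]
150 [(np.int64(214), array([ 0.4427, -0.0188,  0.0294])), (np.int64(426), array([ 0.5285, -0.0312,  0.0295]))]
180 [(np.int64(207), array([ 0.4369, -0.0304,  0.0287])), (np.int64(433), array([ 0.5309, -0.0441,  0.0283]))]
210 [(np.int64(200), array([ 0.4308, -0.0426,  0.028 ])), (np.int64(440), array([ 0.5332, -0.0575,  0.0282]))]
240 [(np.int64(194), array([ 0.4256, -0.0551,  0.0294])), (np.int64(446), array([ 0.5349, -0.0712,  0.0288]))]
```

View pics/wrist_f.png

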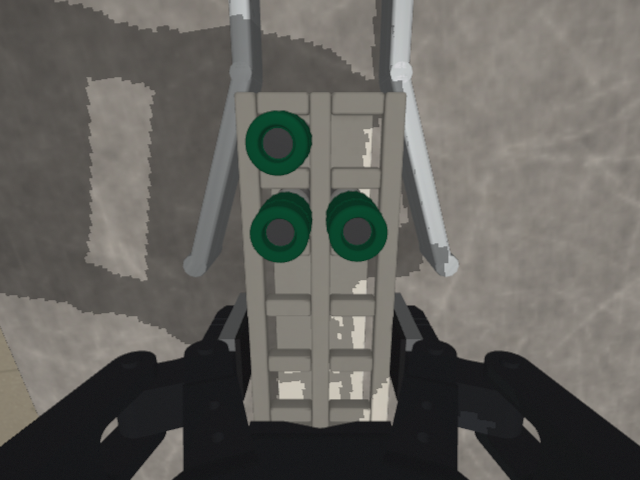

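View pics/side_f.png

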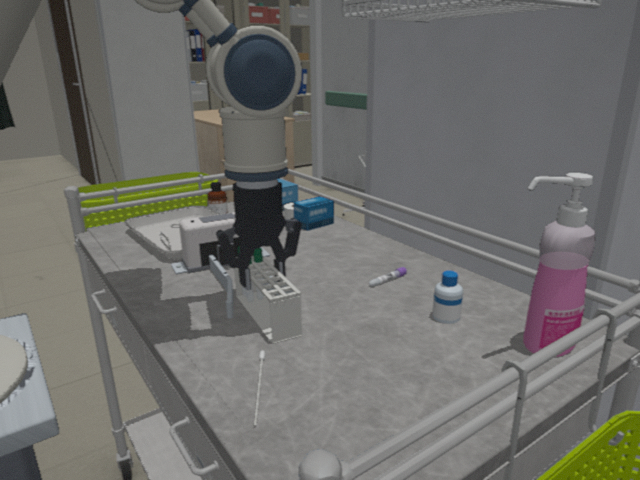

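The rail centreline sits at column 320 for all rows and the rack is at 320–321, so it is centred and parallel. I slide into the throat.

```bash
python3 -m pendant '[-1,0,-3,-0.1,0, -1,0,-6,-0.1,0, -1,0,-9,-0.1,0, -1,0,-12,-0.1,0, -1,0,-15,-0.1,0, -1,0,-18,-0.1,0, -1,0,-21,-0.1,0, -1,0,-24,-0.1,0]' 20
python3 -m pendant '[-1,0,-4,0,0, -1,0,-8,0,0, -1,0,-12,0,0, -1,0,-16,0,0, -1,0,-20,0,0, -1,0,-24,0,0, -1,0,-28,0,0]' 20
python3 -c "
from h import *
print(env.sense()['ft_torque']);snap('wrist','g');snap('top','g')"
```

```text
time: 11.3
ee_pos: [0.4809, -0.0629, 0.0493]
eef_rot: [0.997, -0.072, 0.001, 0.0]
contact_force: [0.5, -1.2, -0.1]
grip_width: 0.566
time: 12.18
ee_pos: [0.4849, -0.0349, 0.0493]
eef_rot: [0.997, -0.072, 0.001, 0.0]
contact_force: [-0.3, -1.1, -0.3]
grip_width: 0.567
[-0.25031242  0.10695538  0.02535312]
```

View pics/wrist_g.png

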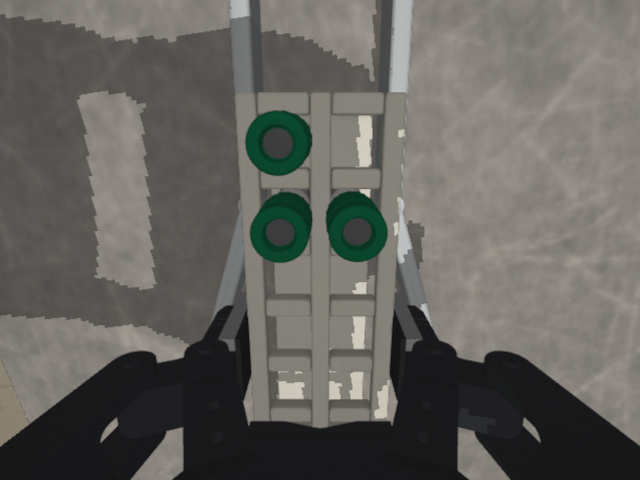

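Inside the throat with low forces. I advance 42 mm, short of the earliest possible stop position.

```bash
python3 -m pendant '[-1,0,-4,0.1,0, -1,0,-8,0.1,0, -1,0,-12,0.1,0, -1,0,-16,0.1,0, -1,0,-20,0.1,0, -1,0,-24,0.1,0]' 20
python3 -m pendant '[-1,0,-4,0,0, -1,0,-8,0,0, -1,0,-12,0,0, -1,0,-16,0,0, -1,0,-18,0,0]' 20
python3 -m pendant '[-1,0,-1,0,0, -1,0,-2,0,0, -1,0,-3,0,0]' 20
python3 - <<'E'
from h import *
np.set_printoptions(precision=4,suppress=True)
s=env.sense();print(s['ft_torque'])
f=np.load('pics/top_a.npz');C=cloud(f['d'],{'camera_matrix':f['K'],'world_to_cam':f['T']})
o=np.array([.4946,.0337]);u=np.array([.1426,.9898]);p=np.array([.9898,-.1426])
q=(C[...,:2]-o)@np.stack([u,p],1); 
k=(abs(q[...,1]-.0018)<.012)&(q[...,0]>.05)&(q[...,0]<.098)&(C[...,2]>.015)
for x in sorted(map(tuple,np.c_[q[k],C[k][:,2]].round(3)))[:45]: print(*x,end=' | ')
E
```

```text
time: 13.02
ee_pos: [0.4884, -0.0107, 0.0492]
eef_rot: [0.997, -0.072, 0.001, 0.0]
contact_force: [-0.8, -4.7, 5.0]
grip_width: 0.567
time: 13.65
ee_pos: [0.491, 0.0073, 0.0492]
eef_rot: [0.997, -0.071, 0.001, 0.0]
contact_force: [0.1, -5.1, 4.7]
grip_width: 0.568
time: 14.02
ee_pos: [0.4915, 0.0103, 0.0492]
eef_rot: [0.997, -0.072, 0.001, 0.0]
contact_force: [-0.2, -4.9, 4.5]
grip_width: 0.57
[-0.6413  0.2523  0.0844]
0.079 -0.004 0.025 | 0.08 -0.002 0.024 | 0.08 0.0 0.028 | 0.08 0.002 0.029 | 0.081 -0.002 0.028 | 0.081 0.0 0.029 | 0.081 0.002 0.03 | 0.082 -0.004 0.024 | 0.083 -0.0 0.028 | 0.083 0.004 0.024 | 0.084 -0.003 0.031 | 0.084 -0.002 0.026 | 0.084 0.002 0.026 | 0.084 0.004 0.028 | 0.085 -0.009 0.031 | 0.085 -0.009 0.047 | 0.085 -0.008 0.023 | 0.085 -0.007 0.047 | 0.085 -0.006 0.024 | 0.085 -0.005 0.025 | 0.085 -0.005 0.033 | 0.085 -0.005 0.042 | 0.085 -0.004 0.017 | 0.085 -0.003 0.043 | 0.085 -0.001 0.029 | 0.085 -0.001 0.036 | 0.085 -0.001 0.044 | 0.085 0.003 0.031 | 0.085 0.005 0.025 | 0.085 0.005 0.044 | 0.085 0.007 0.028 | 0.085 0.007 0.051 | 0.085 0.009 0.028 | 0.085 0.009 0.045 | 0.085 0.01 0.021 | 0.085 0.011 0.031 | 0.085 0.012 0.024 | 0.085 0.013 0.04 | 0.086 -0.009 0.035 | 0.086 -0.007 0.029 | 0.086 -0.007 0.037 | 0.086 -0.005 0.048 | 0.086 -0.003 0.033 | 0.086 -0.003 0.05 | 0.086 -0.001 0.049 |
```

By camera the stop face is at about 85 mm and the front is near 58 mm. I lift 0.1 mm to take off the down-force, advance 19 mm, then feel for the stop.

```bash
python3 -m pendant '[-1,0,-3,-0.1,0, -1,0,-6,-0.1,0, -1,0,-9,-0.1,0, -1,0,-12,-0.1,0, -1,0,-15,-0.1,0, -1,0,-17,-0.1,0, -1,0,-19,-0.1,0]' 20
python3 -m pendant '[-1,0,-1,0,0, -1,0,-2,0,0]' 20
python3 -m pendant '[-1,0,-1,0,0, -1,0,-2,0,0]' 20
```

```text
time: 14.9
ee_pos: [0.4941, 0.0293, 0.0493]
eef_rot: [0.997, -0.072, 0.001, 0.0]
contact_force: [-0.4, -1.7, -0.4]
grip_width: 0.567
time: 15.15
ee_pos: [0.4944, 0.0313, 0.0493]
eef_rot: [0.997, -0.072, 0.001, 0.0]
contact_force: [-0.8, -1.0, -0.3]
grip_width: 0.57
time: 15.4
ee_pos: [0.4947, 0.0333, 0.0493]
eef_rot: [0.997, -0.072, 0.001, 0.0]
contact_force: [-0.7, -2.2, 0.7]
grip_width: 0.568
```

```bash
for i in 1; do python3 -m pendant '[-1,0,-1,0,0, -1,0,-1,0,0]' 20;  python3 -m pendant '[-1,0,-1,0,0, -1,0,-1,0,0]' 20; python3 -m pendant '[-1,0,-1,0,0, -1,0,-1,0,0]' 20; done
```

```text
time: 15.65
ee_pos: [0.4949, 0.0344, 0.0493]
eef_rot: [0.997, -0.072, 0.001, 0.0]
contact_force: [1.2, -0.4, 0.5]
grip_width: 0.565
time: 15.9
ee_pos: [0.495, 0.0355, 0.0493]
eef_rot: [0.997, -0.072, 0.001, 0.0]
contact_force: [-1.1, 0.8, 0.5]
grip_width: 0.567
time: 16.15
ee_pos: [0.4952, 0.0366, 0.0493]
eef_rot: [0.997, -0.072, 0.001, 0.0]
contact_force: [0.2, -0.7, 0.4]
grip_width: 0.569
```

```bash
python3 -m pendant '[-1,0,-1,0,0, -1,0,-1,0,0]' 20;  python3 -m pendant '[-1,0,-1,0,0, -1,0,-1,0,0]' 20
```

```text
time: 16.4
ee_pos: [0.4953, 0.0375, 0.0493]
eef_rot: [0.997, -0.072, 0.001, 0.0]
contact_force: [-0.1, -1.6, -0.1]
grip_width: 0.57
time: 16.65
ee_pos: [0.4955, 0.0382, 0.0493]
eef_rot: [0.997, -0.071, 0.001, 0.0]
contact_force: [-0.5, -7.3, 2.1]
grip_width: 0.572
```

The stop is felt: 7 N after 0.7 mm of travel. I add a little and hold.

```bash
python3 -m pendant '[-1,0,-0.5,0,0, -1,0,-0.5,0,0]' 20
```

```text
time: 16.9
ee_pos: [0.4955, 0.0384, 0.0494]
eef_rot: [0.997, -0.071, 0.001, 0.001]
contact_force: [-1.1, -7.7, 2.7]
grip_width: 0.569
```

```bash
python3 -m pendant '[-1,0,-0.8,0,0, -1,0,-0.8,0,0]' 20
```

```text
time: 17.15
ee_pos: [0.4956, 0.0387, 0.0494]
eef_rot: [0.997, -0.071, 0.001, 0.001]
contact_force: [-0.9, -10.4, 1.9]
grip_width: 0.567
```

```bash
python3 -m pendant '[-1,0,-0.8,0,0, -1,0,-0.8,0,0, -1,0,-0.8,0,0, -1,0,-0.8,0,0]' 20
python3 - <<'E'
from h import *
print(env.sense()['contact_force']); snap('side','h'); print(env.sense()['contact_force'],env.sense()['ee_pos'])
im=cv2.imread('pics/side_h.png'); cv2.imwrite('pics/z4.png',cv2.resize(im[190:340,150:310],None,fx=4,fy=4))
E
```

```text
time: 17.65
ee_pos: [0.4956, 0.0389, 0.0495]
eef_rot: [0.997, -0.071, 0.001, 0.001]
contact_force: [-2.2, -10.6, 3.6]
grip_width: 0.57
[ -2.17338898 -10.56527665   3.58696057]
[ -0.7608124  -11.57337684   2.63119334] [0.49563811 0.03885829 0.0495377 ]
```

View pics/z4.png

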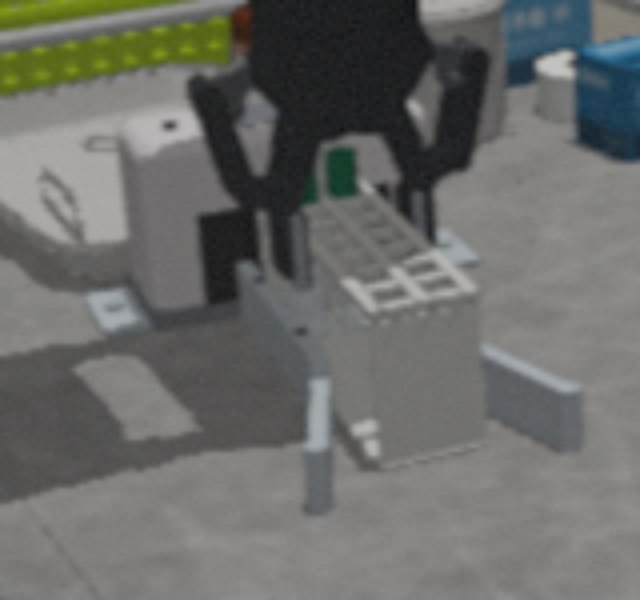

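Pressed at about 10–11 N for over half a second, steady. I unload gradually so the rack doesn't rebound, then open.

```bash
python3 -m pendant '[-1,0,-0.5,0,0, -1,0,-0.2,0,0, -1,0,0,0,0]' 20; python3 -m pendant '[-1,0,0,0,0, -1,0,0,0,0]' 20
```

```text
time: 18.08
ee_pos: [0.4955, 0.0386, 0.0495]
eef_rot: [0.997, -0.071, 0.001, 0.001]
contact_force: [-0.4, -6.2, -0.8]
grip_width: 0.571
time: 18.32
ee_pos: [0.4955, 0.0384, 0.0494]
eef_rot: [0.997, -0.071, 0.001, 0.002]
contact_force: [0.3, -5.2, -0.8]
grip_width: 0.565
```

```bash
python3 -m pendant '[-1,0,0,0,0, -1,0,0,0,0]' 20; python3 -m pendant '[0.5,0,0,0,0, 0.5,0,0,0,0, 0.5,0,0,0,0]' 20
python3 - <<'E'
from h import *
im,d,m=snap('wrist','i')
E
```

```text
time: 18.58
ee_pos: [0.4955, 0.0383, 0.0494]
eef_rot: [0.997, -0.071, 0.001, 0.002]
contact_force: [0.0, -5.4, -0.9]
grip_width: 0.571
time: 18.95
ee_pos: [0.4955, 0.0384, 0.0494]
eef_rot: [0.997, -0.071, 0.001, 0.002]
contact_force: [0.8, -0.9, -0.1]
grip_width: 0.75
```

View pics/wrist_i.png

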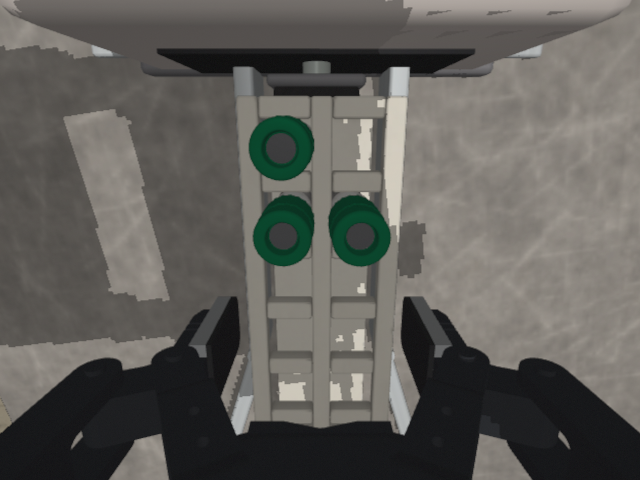

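The gripper is open and the rack stands between the rails at the stop. Compared with the earlier wrist frame it shifted back by about 4 px (row 92→96), so it may have rebounded about 1 mm. I'll check by pressing on the rear end wall with shut fingers. First I raise, back off and look.

```bash
python3 -m pendant '[0.5,0,0,-10,0, 0.5,0,0,-30,0, 0.5,0,0,-60,0, 0.5,0,0,-80,0, 0,0,20,-80,0, -1,0,50,-80,0, -1,0,80,-80,0, -1,0,110,-80,0, -1,0,135,-80,0, -1,0,135,-80,0, -1,0,135,-80,0, -1,0,135,-80,0]' 20
python3 - <<'E'
from h import *
np.set_printoptions(precision=4,suppress=True)
s=env.sense();print(s['ee_pos'],s['eef_rot'],s['contact_force'],s['grip_width'])
snap('side','j')
im,d,m=snap('wrist','j');C=cloud(d,m);z=C[...,2]
k=(z>.066)&(z<.083)&(C[...,1]<.13)
n,lab,st,_=cv2.connectedComponentsWithStats(k.astype(np.uint8));i=1+st[1:,4].argmax()
print(st[i],cv2.minAreaRect(C[lab==i][:,:2].astype(np.float32)*1000))
E
```

```text
time: 20.5
ee_pos: [0.4762, -0.0943, 0.13]
eef_rot: [0.997, -0.071, 0.001, 0.002]
contact_force: [0.6, 0.2, 0.9]
grip_width: 0.004
[ 0.4762 -0.0943  0.13  ] [ 0.9975 -0.0708  0.0009  0.0015] [0.6165 0.2461 0.8953] 0.003573165673661249
[  267     0   109   197 12083] ((487.1640319824219, -13.510704040527344), (89.9690170288086, 49.4806022644043), 81.68122100830078)
```

View pics/wrist_j.png

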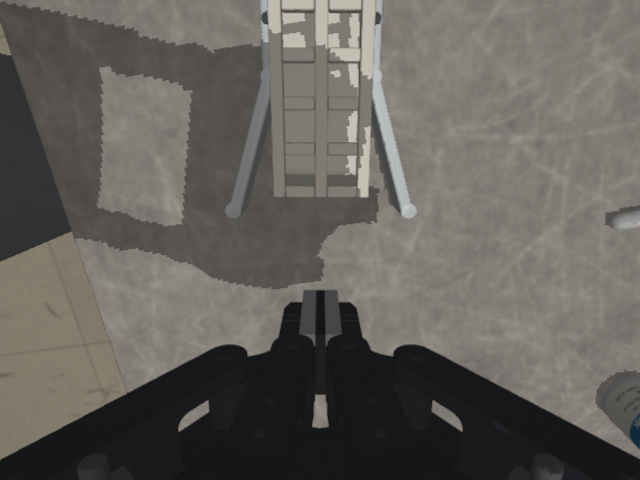

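View pics/side_j.png

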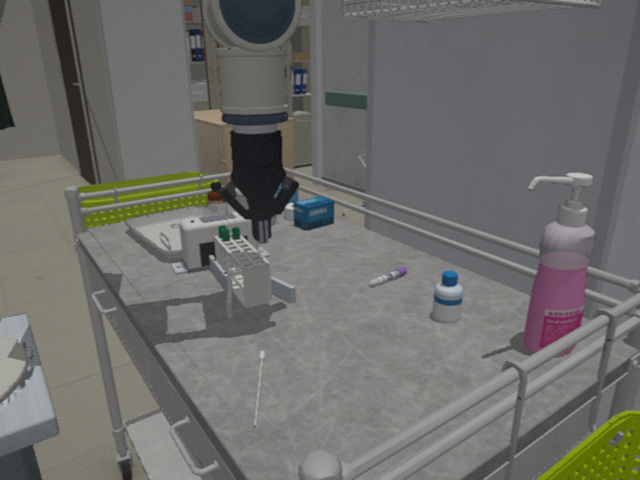

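The rack stands upright between the rails at the lane heading (8.3°), with its rear edge at row 197, columns 275–370. The shut fingers are behind it and centred. I lower and approach the rear wall.

```bash
python3 -m pendant '[-1,0,0,40,0, -1,0,0,80,0, -1,0,0,100,0, -1,0,0,105,0, -1,0,-6,105,0, -1,0,-12,105,0, -1,0,-17,105,0, -1,0,-17,105,0]' 20
python3 -m pendant '[-1,0,-1,0,0, -1,0,-2,0,0, -1,0,-2,0,0]' 
python3 -m pendant '[-1,0,-1,0,0, -1,0,-2,0,0, -1,0,-2,0,0]'
```

```text
time: 21.6
ee_pos: [0.479, -0.0775, 0.0252]
eef_rot: [0.998, -0.07, 0.001, 0.002]
contact_force: [-0.2, 0.4, 0.4]
grip_width: 0.0
time: 21.98
ee_pos: [0.4793, -0.0755, 0.0252]
eef_rot: [0.998, -0.07, 0.001, 0.002]
contact_force: [0.4, -0.0, -0.0]
grip_width: -0.0
time: 22.35
ee_pos: [0.4796, -0.0735, 0.0252]
eef_rot: [0.998, -0.07, 0.001, 0.002]
contact_force: [-0.4, 0.1, 0.1]
grip_width: -0.002
```

```bash
python3 -m pendant '[-1,0,-1,0,0, -1,0,-2,0,0, -1,0,-2,0,0]' 
python3 -m pendant '[-1,0,-1,0,0, -1,0,-1,0,0]'
python3 -m pendant '[-1,0,-1,0,0, -1,0,-1,0,0]'
```

```text
time: 22.72
ee_pos: [0.4799, -0.0715, 0.0252]
eef_rot: [0.998, -0.07, 0.001, 0.002]
contact_force: [1.1, -1.2, -0.0]
grip_width: -0.0
time: 22.98
ee_pos: [0.4802, -0.0708, 0.0252]
eef_rot: [0.998, -0.07, 0.001, 0.002]
contact_force: [-1.5, -6.4, -0.2]
grip_width: 0.002
time: 23.22
ee_pos: [0.4805, -0.0704, 0.0253]
eef_rot: [0.998, -0.07, 0.001, 0.002]
contact_force: [-2.2, -10.4, 2.1]
grip_width: -0.001
```

Force rises straight from finger contact at the buffer's rate, so the rack was home. I hold about 10–11 N for roughly 0.6 s and then unload gently.

```bash
python3 -m pendant '[-1,0,-0.75,0,0, -1,0,-0.75,0,0]'; python3 -m pendant '[-1,0,-0.75,0,0, -1,0,-0.75,0,0, -1,0,-0.75,0,0]'; python3 -m pendant '[-1,0,-0.4,0,0, -1,0,-0.1,0,0, -1,0,0.2,0,0, -1,0,0.5,0,0, -1,0,0.8,0,0, -1,0,1.1,0,0, -1,0,1.4,0,0, -1,0,1.7,0,0, -1,0,2,0,0, -1,0,3,0,0, -1,0,6,0,0]'
```

```text
time: 23.48
ee_pos: [0.4807, -0.0703, 0.0255]
eef_rot: [0.998, -0.07, 0.002, 0.003]
contact_force: [-2.2, -11.3, 1.4]
grip_width: 0.005
time: 23.85
ee_pos: [0.481, -0.0703, 0.0256]
eef_rot: [0.998, -0.07, 0.002, 0.003]
contact_force: [-2.2, -12.7, 1.9]
grip_width: -0.002
time: 25.22
ee_pos: [0.4802, -0.0763, 0.0256]
eef_rot: [0.998, -0.07, 0.002, 0.003]
contact_force: [-0.6, 0.1, -0.4]
grip_width: -0.001
```

Released. I retreat, rise and check.

```bash
python3 -m pendant '[-1,0,20,0,0, -1,0,30,-20,0, -1,0,30,-60,0, -1,0,30,-110,0, -1,0,30,-160,0, -1,0,10,-190,0, -1,0,-30,-190,0, -1,0,-60,-190,0, -1,0,-60,-190,0, -1,0,-60,-190,0]'
python3 - <<'E'
from h import *
np.set_printoptions(precision=4,suppress=True)
s=env.sense();print(s['ee_pos'],s['contact_force'])
snap('side','k')
for n in ('wrist','top'):
    im,d,m=snap(n,'k');C=cloud(d,m);z=C[...,2]
    k=(z>.066)&(z<.083)&(C[...,1]<.13)&(C[...,1]>-.1)&(abs(C[...,0]-.49)<.06)
    g,lab,st,_=cv2.connectedComponentsWithStats(k.astype(np.uint8));i=1+st[1:,4].argmax()
    print(n,cv2.minAreaRect(C[lab==i][:,:2].astype(np.float32)*1000))
    for t in ['pin','bottle_mid','tube1_cap']:
        for o in env.look_for(n,t)[:3]: r,c=map(int,o['at']);print(t,o['confidence'],r,c,C[r,c])
E
```

```text
time: 26.48
ee_pos: [0.4878, -0.016, 0.2153]
eef_rot: [0.998, -0.07, 0.002, 0.003]
contact_force: [-0.5, -0.1, 0.1]
grip_width: 0.005
[ 0.4878 -0.016   0.2153] [-0.4697 -0.1232  0.1426]
wrist ((493.6240539550781, 30.044422149658203), (178.56016540527344, 49.31185531616211), 81.88983917236328)
pin 0.31 20 316 [0.5048 0.1253 0.0505]
bottle_mid 0.85 405 566 [ 0.7089 -0.2543  0.0285]
tube1_cap 0.72 82 337 [0.5118 0.079  0.0932]Traceback (most recent call last):
  File "<stdin>", line 8, in <module>
ValueError: attempt to get argmax of an empty sequence
```

View pics/wrist_k.png

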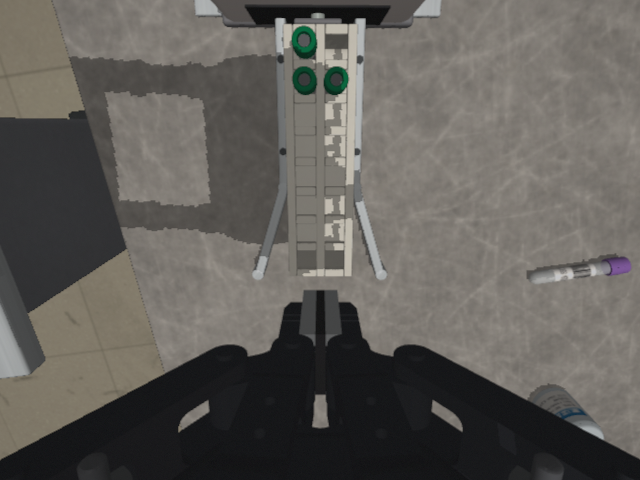

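View pics/side_k.png

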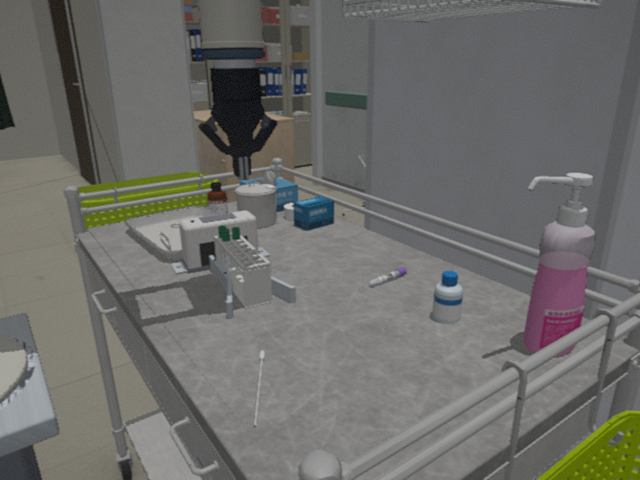

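The rack stands upright in the lane with its front edge against the stop (wrist row ~25), all three green caps are in place, and the bottle is untouched at (447,300) in the side view. Nothing touches the robot, so I hand in.

```bash
python3 -c "
from rig import env
print(env.hand_in())"
```

```text
the job is handed in; nothing more can be done
None
```

The rack is loaded tube end first and sits home against the end stop. I handed the job in at about 26.5 s.

- **Insertion:** I gripped the rack at its top plate, carried it about 15 mm up and stood it in the mouth of the rails. I then slid it along the worktop. The rails were about 2 mm off the nominal axis, so I corrected for that before the throat. I felt the stop about 85 mm past the reader's origin.
- **Press:** I pressed at about 10–11 N for over half a second, eased off and opened the gripper.
- **Second push:** After I let go, the wrist picture suggested the rack had come back about 1 mm. I pressed again on its rear wall with shut fingers. The force rose straight from contact, so it was at the stop or within a fraction of a millimetre. I held 10–13 N for about 0.6 s and backed off slowly. The highest reading in either press was about 13 N.
- **Last checks:** The final pictures show the rack upright and aligned with the rails, all three tubes in it, the bottle still standing in the same place, and the arm clear.
- **What I could not check:** The pin was hidden, so I never saw it flush. The last top-view measurement failed because its script found no rack in view (I did not look into why), so the final position rests on the wrist picture and the force readings.

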